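Hang the pail from an S-hook on the rail

TASK

Take the S-hook with the red tab off its small parking stand and hook it over the rail of the tall blue rack, between the yellow collar and the rack's right-hand post, then with the hook still in the hand slide it along the rail so that it pushes the yellow collar all the way up to the dark stop ring, and press it home there with a steady push of about 15 N, never more than 25 N. Then hang the green pail by its wire bail in the hook's lower curl, gently, leaving the hook beside the collar, and let everything hang still. Leave the other things on the bench where they are.

Things in the scene. Friction and masses are not known exactly. Their poses are not given: they have to be found in the camera images.
- rack: Blue rack, fixed to the bench, place and yaw vary. Steel rail, 14 mm diameter, along its y axis, 275 mm above the origin, on 18 mm posts at y = -130 and +190 mm (feet 62 x 50 mm, reaching 12 mm to the front). Origin on the bench under the rail axis; z up, x away from the robot. A dark stop ring (32 mm diameter) is clamped on the rail, near face anywhere from y = +82 to +118 mm: not measured.
- collar: Yellow ring, 28 mm diameter, 14 mm wide, that slides on the rail with a drag of about 5 N (plus 8 N per m/s). Origin at its centre on the rail axis, axes as the rack's. Starts 25 to 70 mm short of the stop ring; home when it butts on it. Its -y face is pushed. Where the ring stands is not measured and the end is hard: feel for the rise in force.
- hook: Loose S-hook, 0.16 kg, 10 mm round bar in its x-z plane. Origin: centre of the red grip tab (12 mm thick in y, 24 mm in x, 20 mm up and 24 mm down from origin). Its lowest point is 168 mm below the origin. Hung on a bar the origin is 42 mm above the bar axis; at the start it hangs so on the stand. On the rack it keeps the rack's yaw, lower tip towards -x.
- hook_top (a point): Centre of the upper curl, 45 mm below the tab centre: a U open downward, 10 mm inside radius, shank on its -x side, free tip on its +x side reaching 23 mm below this point. Hanging on the rail this point is about 3 mm below the rail axis.
- hook_low (a point): Centre of the lower curl, 145 mm below the tab centre: a U open upward, 13 mm inside radius, free tip on its -x side (bar end centre at x = -25 mm, 12 mm above this point, bar radius 5 mm); from its +x side the shank leans back over it to x = -15 mm, 60 mm higher. A hung bail wire's centre rests 9 mm below this point.
- stand: Small blue parking stand, fixed, place and yaw vary, to the right: a bar, 14 mm diameter, along its y axis 150 mm above the bench, on two posts at y = -42 and +42 mm (feet 60 x 26 mm). Origin on the bench under the bar's middle, where the S-hook hangs.
- pail: Loose green pail, 0.2 kg, 120 (x) x 90 (y) x 55 mm high, with a black grip lug in front (28 mm in x, 20 in y, 40 high). Origin: the lug's centre, to be gripped across y. The underside is 62 mm below the origin, the pail's middle at x = +75 mm. A fixed wire bail arches across y over the middle. It stands on the bench, lug towards the robot, to the left.
- pail_bail (a point): Centre of the bail wire at the top middle of its arch: x = +75 mm, 63 mm above the lug's centre (125 mm above the pail's underside). Clear height between this wire and the pail's rim 66 mm.
- c_clamp: Bystander: dark blue C-shaped screw clamp lying flat, 160 x 109 x 20 mm, origin at the centre of its underside.
- tape_measure: Bystander: yellow tape measure, 39 x 90 x 62 mm, origin at the centre of its underside.
- nut_1: Bystander: large pale hex nut, 42 x 36 x 18 mm, origin at the centre of its underside.

How it is judged:
On the way, in this order (a step that is already met when the one before it is completed fails the run):
1. the S-hook hangs on the rack's rail, beside the collar (x of hook_top in the frame of rack between -0.007 and 0.007 m and z of hook_top in the frame of rack between 0.265 and 0.278 m and y of hook_top in the frame of rack between -0.14 and 0.12 m and angle between hook's own z axis and vertical below 0.35 rad and y of hook_top in the frame of collar below -0.008 m), for 0.2 s.
2. the hook, on the rail, presses the yellow collar home against the dark stop ring with more than 10 N for 0.3 s (x of hook_top in the frame of rack between -0.007 and 0.007 m and z of hook_top in the frame of rack between 0.265 and 0.278 m and y of hook_top in the frame of rack between -0.14 and 0.12 m and angle between hook's own z axis and vertical below 0.35 rad and y of collar in the frame of rack above 0.07 m and contact force between hook and collar above 10 N), for 0.3 s.
At the end, for the whole second after the job is handed in: S-hook upright (20 deg) on the rail, within 12 mm of touching the collar; collar left up at the ring (rack y over 70 mm); pail clear of the bench, bail in the lower curl (bail middle within 18 mm of the curl centre), level within 14 deg; hook and pail still (under 0.05 m/s) (all of step 1 and y of collar in the frame of rack above 0.07 m and y of hook_top in the frame of collar above -0.024 m and distance between pail_bail and hook_low below 0.018 m and angle between pail's own z axis and vertical below 0.25 rad and height (world z) of pail above 0.08 m and linear speed of each of pail, hook below 0.05 m/s).
It fails at once if the S-hook is pushed on the yellow collar with more than 25 N (contact force between hook and collar above 25 N).
It fails at once if the S-hook is rammed on the rack: rail and collar contact together over 40 N (contact force between hook and rack above 40 N).
It fails at once if pail and S-hook are pressed together with more than 25 N (contact force between pail and hook above 25 N).
It fails at once if the C-clamp, tape measure or large nut is shifted by more than 20 mm (distance of any of c_clamp, tape_measure, nut_1 from where it was at the start of the episode above 0.02 m).
It also fails if it takes over 69 s, if anything falls off the work surface, if the arm or the gripper's body presses on something with over 40 N, if the wrist force passes 120 N, or if a joint passes its speed limit or range.

ROBOT

A 6-joint arm with a two-finger parallel gripper is mounted at the origin on the work surface; the furniture and walls round the work are solid. World frame = base frame: x ahead of the robot, y to its left, z up, the work surface at z = 0. Lengths are in m, angles in rad, forces in N, time in s.
With the tool pointing down it reaches from about 0.35 to 0.85 m from the base axis. Payload 8.1 kg.
Tool frame: the origin (TCP) lies at the centre of the arm's flange, where the gripper is bolted on; the fingertips stand 186 mm ahead of it and the grasp point (between the pads) lies 167 mm ahead of it; z points along the fingers, y is the line along which they close (so a half turn about z gives the same grasp; the last joint's range is limited). The gripper opens to 93 mm and grips with 3 to 60 N. Pads are 15 mm wide; open, the fingers measure 128 mm over their backs; the gripper's body (75 mm by 188 mm) begins 65 mm behind the grasp point.
Start: joints at [1.107, 0.13, 1.488, -0, 1.523, -0.085], TCP at [0.222, 0.557, 0.405] pointing down, gripper open.
Joint ranges: [-2.96, 2.96], [-0.89, 2.26], [0.02, 2.5], [-1.34, 4.48], [0, 2.73], [-2.66, 2.66]. Speed limits (rad/s): [2.39, 2.39, 2.79, 3.14, 3.14, 3.14].

INTERFACE

Orientations are given as a rotation vector (axis times angle).
In Python, from plant import robot gives the robot as it stands.
- The arm moves only by the tool apply_moves, never from a script. Its argument "series" is a list of rows, each a list of 2 entries, a list of its own where there are three numbers: the shift along the tool's x, y, z in mm, then the turn, a rotation vector about the tool's x, y, z in rad. A call has 1 to 12 rows; each row shifts and turns the commanded pose from where the row before left it, along the tool's axes as they then stand; what a row does not reach is not made up. A row lasts 1/12 s, in which the tool goes at most 41.7 mm and 7.16 degrees, less where a joint would pass 70% of its speed; a pose out of reach is approached as far as the arm can. A call is refused whole if a number of a shift passes 41.7 or a number of a turn 0.125, either way. A call with a gripper value outside its range is refused whole. "claw" is the opening, from 0 (shut) to 1 (fully open), set as the call begins (left out, the last holds). The fingers move at their own pace and stop on an object; "newtons" is the grip in N (left out, the last holds). Time passes only in rows, so rows that do not move let the fingers close. It gives the time, the measured TCP pose, the force, the opening and the grip force at its end, in the units of the state.
- robot.read_state(): the state, without advancing time (a new reading comes with each control period).
- robot.read_camera(name): name is "scene" or "side" or "wrist"; returns (picture, depth): 384x512x3 uint8, blue, green, red; 384x512 float32, m along the optical axis (not along the pixel's ray), 0 where there is no reading.
- robot.calibration(name): a dict with "fx", "fy", "cx", "cy" (pixels), "extrinsics" (4x4, takes a point from world to camera coordinates). Camera axes: x right, y down, z forward; pixel columns grow to the right and rows downward; lengths in m; the calibration is good to about 2 mm. A picture is of the moment at which its call begins: read the wrist's pose just before it. calibration takes no time and is no camera call; for the wrist camera it gives the pose at the moment of the call.
- robot.close_job(): hands the job in; it is judged then, once.
The state is a dict: "t": time; "q": joint angles; "dq": joint speeds; "joint_torque": joint torques, N m; "tool_pos": TCP position; "orientation": TCP orientation; "force": force on the tool from outside, world axes, zero at the start; "wrist_torque": the same for the moment, N m; "opening": finger opening in m; "gripper_force": force on a finger pad.
Only numpy, scipy, OpenCV 4.12 (cv2) and the standard library are available. Lean on these libraries where they do the work, as an engineer would, in place of code of your own. Each camera call takes 0.05 s, during which the arm holds its last target. There are 200 camera calls.

## Working session

There is one attempt and no reset: what is moved stays moved. The work goes in short steps, Python scripts to look and compute and a tool call to move; the robot and the scene stay as the last step left them, time stands still between calls to the robot, and variables do not carry over. Pictures are saved under pics/ and viewed, at most 10 in all, crops included, and the job is handed in when it is done.

Besides the shell and the picture viewer there is one more tool, called after "Request:" in YAML: its name, and indented under it one key for each argument. apply_moves: Moves the arm, as the interface text tells. Its arguments: {"type":"object","properties":{"series":{"type":"array"},"claw":{"type":"number"},"newtons":{"type":"number"}},"required":["series"]}

```bash
ls; mkdir -p pics; cat > h.py <<'E'
import numpy as np, cv2
from plant import robot
def grab(n):
    c=robot.calibration(n); im,d=robot.read_camera(n)
    T=np.linalg.inv(np.array(c["extrinsics"])); v,u=np.mgrid[:384,:512]
    P=np.stack([(u-c["cx"])/c["fx"]*d,(v-c["cy"])/c["fy"]*d,d],-1)@T[:3,:3].T+T[:3,3]
    P[d==0]=np.nan
    return im,d,P
E
python3 - <<'E'
from h import *
for n in ("scene","side"):
    im,d,P=grab(n); np.savez(f"pics/{n}0.npz",im=im,d=d,P=P); 
    globals()[n]=im
    print(n,np.array(robot.calibration(n)["extrinsics"]).round(3).tolist(),robot.calibration(n)["fx"])
cv2.imwrite("pics/a.png",cv2.resize(scene,(800,600))); cv2.imwrite("pics/b.png",cv2.resize(side,(800,600)))
print(robot.read_state())
E
```

```text
pics
scene [[0.861, -0.509, -0.0, -0.36], [-0.291, -0.491, -0.821, 0.427], [0.418, 0.707, -0.57, 0.779], [0.0, 0.0, 0.0, 1.0]] 479.0003718866473
side [[1.0, 0.0, -0.004, -0.522], [-0.003, -0.574, -0.819, 0.277], [-0.002, 0.819, -0.574, 0.808], [0.0, 0.0, 0.0, 1.0]] 351.25707648102303
{'t': 0.1, 'q': array([ 1.10657231e+00,  1.31081219e-01,  1.48915631e+00,  6.56287072e-06,
        1.52300137e+00, -8.53865958e-02]), 'dq': array([ 0.00075683, -0.00116287, -0.00203616,  0.00042398,  0.00230313,
       -0.00043966]), 'joint_torque': array([ 1.18154625e-03, -5.61344397e+01, -4.93095160e+01,  7.70570152e-02,
        2.90733785e-02, -6.26498763e-05]), 'tool_pos': array([0.22178391, 0.55728704, 0.40380246]), 'orientation': array([-5.91439311e-01, -3.08495567e+00,  2.48573805e-03]), 'force': array([ 0.25168075,  0.34172664, -0.72037062]), 'wrist_torque': array([ 0.03296258, -0.00064916, -0.05877117]), 'gripper_force': 0.0, 'opening': 0.09301332949299118}
```

View pics/a.png

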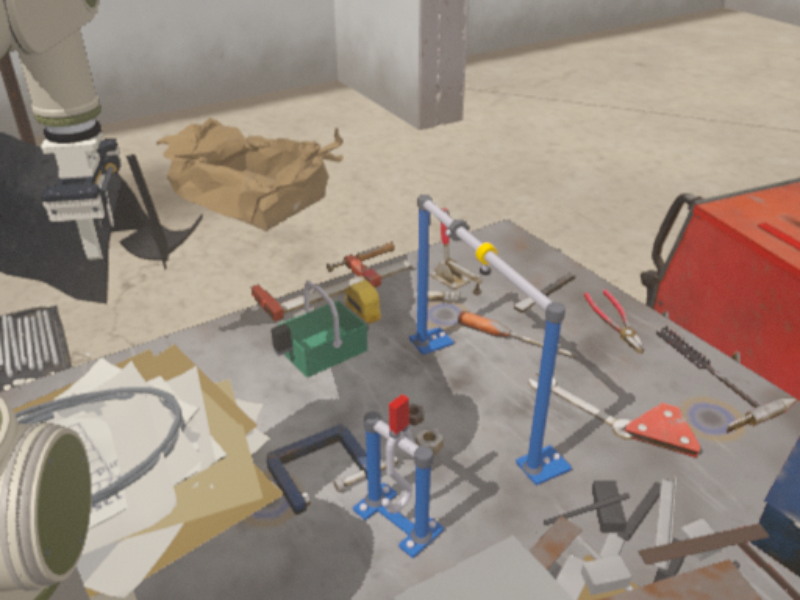

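View pics/b.png

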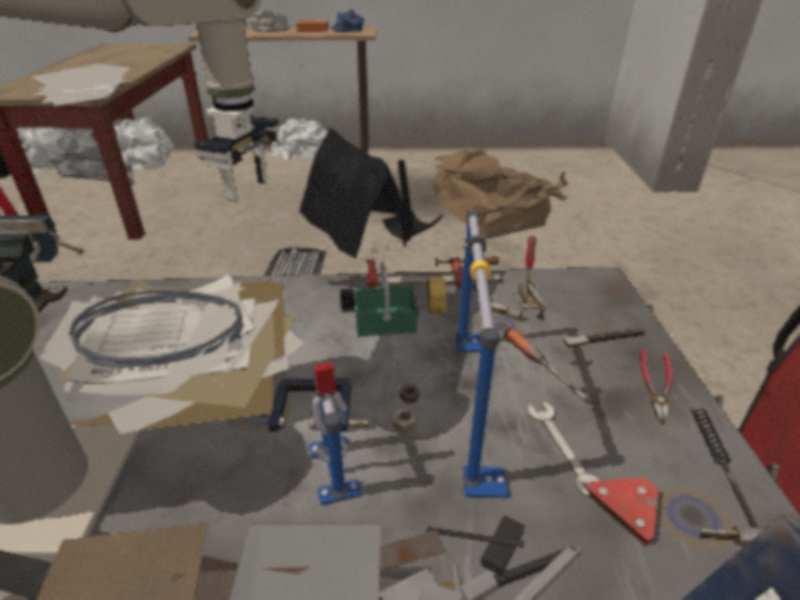

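The scene picture shows the red tab at (398,413), stand caps at (373,422) and (423,456), the collar at (485,253), the ring at (458,230), rail ends at (424,203) and (555,312), and the pail lug at (282,338). The tape measure sits right behind the pail, and the clamp lies in front of the stand.

```bash
cat > m.py <<'E'
from h import *
from scipy import ndimage as nd
for n in ("scene","side"):
    z=np.load(f"pics/{n}0.npz"); im,P=z["im"],z["P"]
    H,S,V=[a.astype(int) for a in cv2.split(cv2.cvtColor(im,cv2.COLOR_BGR2HSV))]
    x,y,w=P[...,0],P[...,1],P[...,2]
    box=(x>.2)&(x<1.)&(y>-.6)&(y<.6)
    masks=dict(tab=((H<6)|(H>174))&(S>150)&(w>.13)&(w<.26),collar=(H>20)&(H<34)&(S>150)&(w>.22),
      tape=(H>18)&(H<34)&(S>120)&(w<.1)&(w>.01),green=(H>55)&(H<90)&(S>80)&(w<.15),
      blue=(H>100)&(H<116)&(S>140)&(w>.02)&(w<.3),foot=(H>100)&(H<116)&(S>140)&(w<.02)&(w>.004),
      rail=(w>.262)&(w<.31)&(S<60),wire=(w>.09)&(w<.145)&(S<70),lug=(V<60)&(w>.03)&(w<.09),sbar=(w>.145)&(w<.17)&(S<70))
    print("==",n)
    for k,m in masks.items():
        L,c=nd.label(m&box,np.ones((3,3)))
        for i in range(1,c+1):
            q=P[L==i]
            if len(q)<(12 if k!="foot" else 20): continue
            r=cv2.minAreaRect(q[:,:2].astype(np.float32)*1000)
            vv,uu=np.nonzero(L==i)
            print(k,len(q),(int(uu.mean()),int(vv.mean())),"med",np.median(q,0).round(3),"lo",np.percentile(q,3,0).round(3),"hi",np.percentile(q,97,0).round(3),"rect",np.round(r[0]).tolist(),np.round(r[1]).tolist(),round(r[2]))
E
python3 m.py
```

```text
== scene
tab 243 (254, 264) med [0.429 0.019 0.195] lo [0.421 0.015 0.172] hi [0.443 0.026 0.212] rect [433.0, 22.0] [24.0, 13.0] 15
collar 82 (309, 160) med [0.638 0.148 0.282] lo [0.632 0.144 0.265] hi [0.654 0.157 0.288] rect [644.0, 151.0] [15.0, 24.0] 87
tape 356 (232, 191) med [0.606 0.431 0.045] lo [0.595 0.419 0.012] hi [0.628 0.476 0.061] rect [607.0, 431.0] [104.0, 47.0] 76
green 18 (219, 213) med [0.528 0.354 0.04 ] lo [0.519 0.35  0.   ] hi [0.557 0.432 0.055] rect [541.0, 389.0] [91.0, 8.0] 65
green 164 (203, 217) med [0.502 0.422 0.003] lo [ 0.469  0.346 -0.001] hi [0.534 0.44  0.055] rect [499.0, 392.0] [117.0, 54.0] 72
green 129 (191, 228) med [0.449 0.363 0.028] lo [0.446 0.345 0.003] hi [0.455 0.382 0.055] rect [458.0, 385.0] [85.0, 21.0] 75
green 71 (224, 224) med [0.536 0.353 0.011] lo [0.514 0.35  0.002] hi [0.559 0.357 0.027] rect [536.0, 354.0] [52.0, 7.0] 5
green 49 (206, 231) med [0.481 0.348 0.013] lo [0.463 0.345 0.002] hi [0.504 0.352 0.027] rect [485.0, 349.0] [47.0, 7.0] 5
blue 128 (269, 199) med [0.65  0.316 0.069] lo [0.646 0.312 0.025] hi [0.656 0.322
[... 5514 characters left out ...]
51] rect [484.0, 350.0] [39.0, 5.0] 9
lug 406 (321, 350) med [ 0.657 -0.124  0.046] lo [ 0.635 -0.15   0.034] hi [ 0.682 -0.091  0.054] rect [661.0, -118.0] [68.0, 30.0] 56
lug 32 (288, 341) med [ 0.596 -0.11   0.054] lo [ 0.583 -0.112  0.051] hi [ 0.612 -0.107  0.056] rect [597.0, -110.0] [5.0, 33.0] 82
lug 121 (333, 367) med [ 0.677 -0.153  0.039] lo [ 0.649 -0.163  0.031] hi [ 0.707 -0.143  0.044] rect [680.0, -152.0] [68.0, 3.0] 20
sbar 265 (209, 261) med [0.439 0.008 0.156] lo [ 0.418 -0.024  0.146] hi [0.453 0.026 0.167] rect [440.0, 1.0] [38.0, 53.0] 17
sbar 53 (449, 373) med [ 0.823 -0.226  0.155] lo [ 0.819 -0.23   0.146] hi [ 0.829 -0.223  0.168] rect [824.0, -226.0] [12.0, 7.0] 51
```

```bash
cat > m2.py <<'E'
from h import *
A=[]
for n in ("scene","side"):
    z=np.load(f"pics/{n}0.npz"); im,P=z["im"],z["P"]
    H,S,V=[a.astype(int) for a in cv2.split(cv2.cvtColor(im,cv2.COLOR_BGR2HSV))]
    x,y,w=P[...,0],P[...,1],P[...,2]
    m=(x>.6)&(x<.69)&(y>.02)&(y<.30)&(w>.255)&(w<.295)
    q=P[m]; hs=np.c_[H[m],S[m],V[m]]
    # rail cylinder: bare pixels, fit axis offset via least squares
    from scipy.optimize import least_squares
    yel=(hs[:,0]>20)&(hs[:,0]<34)&(hs[:,1]>120)
    bare=(~yel)&((q[:,1]<.12))&(hs[:,2]>90)
    f=lambda p:np.hypot(q[bare,0]-p[0]-p[1]*(q[bare,1]-.15),q[bare,2]-p[2])-.007
    r=least_squares(f,[.645,.05,.275],loss="soft_l1",f_scale=.001).x
    print(n,"rail x@y=.15,slope,z",r.round(4), "yellow y",np.percentile(q[yel,1],[2,50,98]).round(4), "ring(dark/big)")
    rad=np.hypot(q[:,0]-r[0]-r[1]*(q[:,1]-.15),q[:,2]-r[2])
    for a in np.arange(.13,.25,.005):
        s=(q[:,1]>=a)&(q[:,1]<a+.005)
        print(round(a,3),s.sum(),np.percentile(rad[s],80).round(4) if s.any() else 0,np.median(hs[s,2]) if s.any() else 0,end=" | ")
    print()
    # lug
    m=(x>.40)&(x<.446)&(y>.33)&(y<.43)&(w>.02)&(w<.10); q=P[m&(V<90)]
    print("lug",len(q),np.percentile(q,[3,50,97],axis=0).round(3).tolist(),cv2.minAreaRect((q[q[:,2]>.075][:,:2]*1000).astype(np.float32)))
    m=(x>.46)&(x<.54)&(y>.33)&(y<.46)&(w>.115)&(w<.14); q=P[m]; l=np.polyfit(q[:,1],q[:,0],1); print("bail",len(q),q.mean(0).round(3),l.round(3),np.percentile(q,[3,97],axis=0).round(3).tolist())
c=np.array(robot.calibration("wrist")["extrinsics"]); s=robot.read_state()
import scipy.spatial.transform as t
R=t.Rotation.from_rotvec(s["orientation"]).as_matrix(); Ti=np.linalg.inv(c)
print("cam in tool",(R.T@(Ti[:3,3]-s["tool_pos"])).round(3),"axis",(R.T@Ti[:3,2]).round(2),"tool R",R.round(3).tolist())
E
python3 m2.py
```

```text
scene rail x@y=.15,slope,z [0.6461 0.0534 0.2744] yellow y [0.1441 0.148  0.158 ] ring(dark/big)
0.13 12 0.0083 197.5 | 0.135 12 0.0081 203.5 | 0.14 21 0.0107 193.0 | 0.145 64 0.0136 193.5 | 0.15 25 0.0143 246.0 | 0.155 17 0.0138 231.0 | 0.16 1 0.0113 220.0 | 0.165 4 0.0072 216.5 | 0.17 14 0.0076 196.0 | 0.175 13 0.0072 200.0 | 0.18 11 0.0075 202.0 | 0.185 11 0.0078 204.0 | 0.19 9 0.0088 195.0 | 0.195 10 0.0078 205.5 | 0.2 9 0.0076 184.0 | 0.205 13 0.0072 203.0 | 0.21 11 0.0075 198.0 | 0.215 48 0.0146 116.0 | 0.22 57 0.0158 118.0 | 0.225 18 0.0164 149.5 | 0.23 1 0.0133 164.0 | 0.235 2 0.0095 190.5 | 0.24 7 0.0078 188.0 | 0.245 11 0.0073 199.0 | 
lug 196 [[0.417, 0.375, 0.036], [0.429, 0.38, 0.064], [0.444, 0.391, 0.082]] ((430.39031982421875, 384.12762451171875), (25.15888023376465, 17.081253051757812), 6.733032703399658)
bail 77 [0.505 0.388 0.123] [-0.109  0.547] [[0.499, 0.353, 0.116], [0.511, 0.429, 0.128]]
side rail x@y=.15,slope,z [0.6451 0.0549 0.2745] yellow y [0.1477 0.1516 0.1527] ring(dark/big)
0.13 9 0.0073 161.0 | 0.135 10 0.0072 163.0 | 0.14 8 0.0078 159.0 | 0.145 68 0.0131 155.5 | 0.15 14 0.0148 218.0 | 0.155 14 0.0142 200.0 | 0.16 0 0 0 | 0.165 0 0 0 | 0.17 4 0.0076 191.5 | 0.175 6 0.0075 176.0 | 0.18 6 0.007 162.0 | 0.185 8 0.007 162.0 | 0.19 8 0.0071 170.5 | 0.195 5 0.0072 151.0 | 0.2 9 0.0075 154.0 | 0.205 7 0.0075 165.0 | 0.21 6 0.0069 157.5 | 0.215 19 0.0139 73.0 | 0.22 72 0.015 74.5 | 0.225 15 0.0177 96.0 | 0.23 3 0.0152 90.0 | 0.235 0 0 0 | 0.24 0 0 0 | 0.245 4 0.0073 140.0 | 
lug 132 [[0.42, 0.376, 0.035], [0.432, 0.382, 0.062], [0.443, 0.413, 0.082]] ((430.0995788574219, 386.4864501953125), (24.639591217041016, 15.920770645141602), 2.2297110557556152)
bail 43 [0.505 0.385 0.123] [-0.109  0.547] [[0.498, 0.357, 0.116], [0.51, 0.426, 0.127]]
cam in tool [ 0.081 -0.     0.019] axis [-0.29 -0.    0.96] tool R [[-0.929, 0.37, -0.001], [0.37, 0.929, -0.001], [0.0, -0.002, -1.0]]
```

```bash
cat >> h.py <<'E'
from scipy.spatial.transform import Rotation as Ro
def plan(g,yaw,tilt=0.,vmax=35,sign=1):
    """grasp point g; tool y along (rot by yaw) world y; tilt leans the tool top towards the robot"""
    s=robot.read_state(); R=Ro.from_rotvec(s["orientation"])
    T=Ro.from_matrix(np.array([[-1,0,0],[0,1,0],[0,0,-1.]]))
    T=Ro.from_euler("z",yaw)*Ro.from_euler("y",-tilt)*T
    w=(R.inv()*T).as_rotvec(); n=int(np.ceil(abs(w).max()/.11)) or 1
    gp=s["tool_pos"]+R.as_matrix()[:,2]*.167
    d=T.inv().apply(np.array(g)-.167*T.as_matrix()[:,2]-s["tool_pos"])*1000
    print("t",s["t"],"grasp",gp.round(4),"turn",w.round(3),"rows",n,"each",(w/n).round(4),"then shift",d.round(1),"rows",int(np.ceil(abs(d).max()/vmax)),"F",s["force"].round(1),"q",s["q"].round(2),"open",round(s["opening"],4))
E
python3 -c "
from h import *
plan([.4335,.0225,.27],.267)"
```

```text
t 0.1 grasp [0.2217 0.557  0.2368] turn [-0.002 -0.001 -0.646] rows 6 each [-3.000e-04 -1.000e-04 -1.076e-01] then shift [ -63.1 -571.7  -33.2] rows 17 F [ 0.3  0.3 -0.7] q [ 1.11  0.13  1.49  0.    1.52 -0.09] open 0.093
```

Request:
apply_moves:
  series:
    - [[0,0,-6],[0,0,-0.1077]]
    - [[0,0,-6],[0,0,-0.1077]]
    - [[0,0,-6],[0,0,-0.1077]]
    - [[0,0,-6],[0,0,-0.1077]]
    - [[0,0,-6],[0,0,-0.1077]]
    - [[0,0,-3],[0,0,-0.1077]]
    - [[-3.7,-33,0],[0,0,0]]
    - [[-3.7,-33,0],[0,0,0]]
    - [[-3.7,-33,0],[0,0,0]]
    - [[-3.7,-33,0],[0,0,0]]
    - [[-3.7,-33,0],[0,0,0]]
    - [[-3.7,-33,0],[0,0,0]]
  claw: 0.45

```text
t: 1.1
tool_pos: [0.2957, 0.3709, 0.4372]
orientation: [0.419, -3.113, 0.001]
force: [0.7, -0.3, 0.0]
opening: 0.042
gripper_force: 0.0
```

Request:
apply_moves:
  series:
    - [[-3.7,-33.5,0],[0,0,0]]
    - [[-3.7,-33.5,0],[0,0,0]]
    - [[-3.7,-33.5,0],[0,0,0]]
    - [[-3.7,-33.5,0],[0,0,0]]
    - [[-3.7,-33.5,0],[0,0,0]]
    - [[-3.7,-33.5,0],[0,0,0]]
    - [[-3.7,-33.5,0],[0,0,0]]
    - [[-3.7,-33.5,0],[0,0,0]]
    - [[-3.7,-33.5,0],[0,0,0]]
    - [[-3.7,-33.5,0],[0,0,0]]
    - [[-3.7,-33,0],[0,0,0]]
    - [[0,0,0],[0,0,0]]

```text
t: 2.1
tool_pos: [0.4331, 0.0239, 0.4372]
orientation: [0.412, -3.114, 0.003]
force: [-0.2, 0.0, -0.0]
opening: 0.0422
gripper_force: 0.0
```

```bash
python3 - <<'E'
from h import *
plan([.4335,.0225,.195],.267)
im,d,P=grab("wrist")
H,S,V=[a.astype(int) for a in cv2.split(cv2.cvtColor(im,cv2.COLOR_BGR2HSV))]
m=((H<6)|(H>174))&(S>140)&(P[...,2]>.15)&(P[...,2]<.25)
q=P[m];t=q[q[:,2]>.207]
print(len(q),np.percentile(q,[2,98],axis=0).round(3).tolist(),len(t),cv2.minAreaRect((t[:,:2]*1000).astype(np.float32)))
cv2.imwrite("pics/c.png",im)
E
```

```text
t 2.1 grasp [0.433  0.0236 0.2702] turn [-0.002 -0.001 -0.004] rows 1 each [-0.0019 -0.0009 -0.0042] then shift [-0.  -1.5 75.2] rows 3 F [-0.2  0.  -0. ] q [-0.06 -0.34  1.87 -0.    1.62 -1.9 ] open 0.0422
797 [[0.421, 0.017, 0.176], [0.443, 0.032, 0.214]] 598 ((432.7679748535156, 25.11210060119629), (23.389142990112305, 11.704388618469238), 15.49927043914795)
```

View pics/c.png

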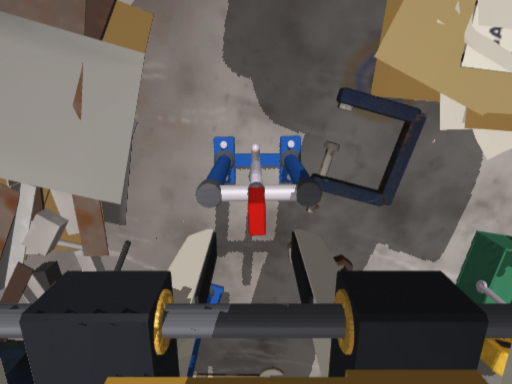

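The tab at (257,210) lies straight between the open fingers, with its yaw aligned. I'll descend and grip.

Request:
apply_moves:
  series:
    - [[0,0,25],[0,0,0]]
    - [[0,0,25],[0,0,0]]
    - [[0,0,15],[0,0,0]]
    - [[0,0,10],[0,0,0]]
    - [[0,0,0],[0,0,0]]
    - [[0,0,0],[0,0,0]]

```text
t: 2.65
tool_pos: [0.4319, 0.0289, 0.3628]
orientation: [0.42, -3.113, -0.0]
force: [0.8, -0.1, 0.1]
opening: 0.0416
gripper_force: 0.0
```

Request:
apply_moves:
  series:
    - [[0,0,0],[0,0,0]]
    - [[0,0,0],[0,0,0]]
    - [[0,0,0],[0,0,0]]
    - [[0,0,0],[0,0,0]]
    - [[0,0,0],[0,0,0]]
    - [[0,0,0],[0,0,0]]
    - [[0,0,0],[0,0,0]]
    - [[0,0,0],[0,0,0]]
  claw: 0
  newtons: 45

```text
t: 3.32
tool_pos: [0.4322, 0.0282, 0.3632]
orientation: [-0.418, 3.113, -0.0]
force: [-0.6, 0.2, 2.9]
opening: 0.0116
gripper_force: 45.0
```

Request:
apply_moves:
  series:
    - [[0,0,-10],[0,0,0]]
    - [[0,0,-20],[0,0,0]]
    - [[0,0,-30],[0,0,0]]
    - [[0,0,-30],[0,0,0]]
    - [[0,0,-30],[0,0,0]]
    - [[0,0,-25],[0,0,0.08]]
    - [[0,0,-15],[0,0,0.08]]
    - [[0,0,-5],[0,0,0.08]]
    - [[0,0,0],[0,0,0.08]]
    - [[0,0,0],[0,0,0]]
    - [[0,0,0],[0,0,0]]
    - [[0,0,0],[0,0,0]]

```text
t: 4.32
tool_pos: [0.432, 0.0282, 0.5273]
orientation: [-0.078, -3.14, 0.0]
force: [0.7, 0.8, -1.9]
opening: 0.0118
gripper_force: 45.0
```

```bash
python3 - <<'E'
from h import *
import time
plan([.585,.112,.361],-.054)
plan([.585,.112,.361],-.054)
im,d,P=grab("side")
plan([.585,.112,.361],-.054)
H,S,V=[a.astype(int) for a in cv2.split(cv2.cvtColor(im,cv2.COLOR_BGR2HSV))]
m=((H<6)|(H>174))&(S>140)&(P[...,2]>.3)&(P[...,0]<.55)&(P[...,0]>.35)&(P[...,1]<.2)&(P[...,1]>-.1)
q=P[m]; print(len(q),np.percentile(q,[2,98],axis=0).round(3).tolist(),cv2.minAreaRect((q[:,:2]*1000).astype(np.float32)))
E
```

```text
t 4.3167 grasp [0.4318 0.0282 0.3603] turn [-0.    -0.001  0.004] rows 1 each [-0.     -0.0011  0.0041] then shift [-148.3   91.9   -0.7] rows 5 F [ 0.7  0.8 -1.9] q [-0.05 -0.34  1.71 -0.    1.78 -1.57] open 0.0118
t 4.3167 grasp [0.4318 0.0282 0.3603] turn [-0.    -0.001  0.004] rows 1 each [-0.     -0.0011  0.0041] then shift [-148.3   91.9   -0.7] rows 5 F [ 0.7  0.8 -1.9] q [-0.05 -0.34  1.71 -0.    1.78 -1.57] open 0.0118
t 4.3667 grasp [0.4318 0.0282 0.3603] turn [ 0.    -0.001  0.004] rows 1 each [ 0.     -0.0011  0.0036] then shift [-148.3   91.9   -0.7] rows 5 F [ 0.6 -0.4 -2.3] q [-0.05 -0.34  1.71  0.    1.78 -1.57] open 0.0118
17 [[0.409, -0.002, 0.333], [0.445, 0.023, 0.522]] ((429.03607177734375, 10.505788803100586), (24.2620906829834, 45.06452560424805), 84.65262603759766)
```

Request:
apply_moves:
  series:
    - [[-15,10,0],[0,0,0.004]]
    - [[-25,15,0],[0,0,0]]
    - [[-30,20,0],[0,0,0]]
    - [[-30,20,0],[0,0,0]]
    - [[-25,15,0],[0,0,0]]
    - [[-15,8,0],[0,0,0]]
    - [[-8,4,0],[0,0,0]]
    - [[0,0,0],[0,0,0]]
    - [[0,0,0],[0,0,0]]

```text
t: 5.12
tool_pos: [0.5851, 0.1119, 0.5268]
orientation: [-0.087, -3.138, 0.001]
force: [-0.6, 0.0, -2.2]
opening: 0.0116
gripper_force: 45.0
```

```bash
python3 - <<'E'
from h import *
plan([.6435,.112,.361],-.054)
im,d,P=grab("side")
im2,d2,P2=grab("scene")
for n,I,Q in(("side",im,P),("scene",im2,P2)):
    m=(Q[...,0]>.53)&(Q[...,0]<.64)&(Q[...,1]>.06)&(Q[...,1]<.16)&(Q[...,2]>.16)&(Q[...,2]<.35)
    q=Q[m]
    print(n,len(q))
    for z in np.arange(.18,.36,.01):
        s=q[(q[:,2]>=z)&(q[:,2]<z+.01)]
        if len(s)>3: print(z.round(3),len(s),np.percentile(s,[5,95],axis=0)[:,:2].round(3).tolist())
cv2.imwrite("pics/d.png",np.hstack([cv2.resize(im[60:300,180:430],(400,384)),cv2.resize(im2[60:300,180:430],(400,384))]))
E
```

```text
t 5.1167 grasp [0.5848 0.1118 0.3598] turn [-0.    -0.002 -0.001] rows 1 each [-0.0004 -0.002  -0.0012] then shift [-58.3   3.3  -1.2] rows 2 F [-0.6  0.  -2.2] q [ 0.1   0.1   1.3  -0.    1.74 -1.41] open 0.0116
side 670
0.19 49 [[0.545, 0.107], [0.573, 0.113]]
0.2 39 [[0.54, 0.107], [0.58, 0.113]]
0.21 33 [[0.538, 0.107], [0.579, 0.112]]
0.22 38 [[0.534, 0.107], [0.575, 0.112]]
0.23 21 [[0.536, 0.107], [0.573, 0.113]]
0.24 25 [[0.559, 0.107], [0.64, 0.153]]
0.25 19 [[0.557, 0.107], [0.573, 0.116]]
0.26 24 [[0.552, 0.108], [0.637, 0.149]]
0.27 78 [[0.552, 0.069], [0.639, 0.148]]
0.28 69 [[0.551, 0.067], [0.64, 0.158]]
0.29 40 [[0.552, 0.106], [0.593, 0.112]]
0.3 40 [[0.554, 0.106], [0.593, 0.111]]
0.31 45 [[0.556, 0.106], [0.592, 0.111]]
0.32 61 [[0.56, 0.105], [0.588, 0.111]]
0.33 45 [[0.565, 0.105], [0.589, 0.111]]
0.34 41 [[0.567, 0.092], [0.59, 0.108]]
scene 832
0.19 53 [[0.548, 0.105], [0.571, 0.112]]
0.2 44 [[0.539, 0.105], [0.578, 0.112]]
0.21 38 [[0.537, 0.105], [0.579, 0.111]]
0.22 41 [[0.533, 0.105], [0.574, 0.113]]
0.23 26 [[0.535, 0.105], [0.572, 0.112]]
0.24 24 [[0.559, 0.106], [0.639, 0.154]]
0.25 20 [[0.555, 0.106], [0.569, 0.114]]
0.26 31 [[0.551, 0.089], [0.639, 0.149]]
0.27 162 [[0.551, 0.065], [0.64, 0.153]]
0.28 71 [[0.551, 0.071], [0.64, 0.156]]
0.29 43 [[0.552, 0.104], [0.593, 0.111]]
0.3 47 [[0.553, 0.103], [0.591, 0.112]]
0.31 51 [[0.555, 0.104], [0.591, 0.112]]
0.32 60 [[0.558, 0.103], [0.585, 0.112]]
0.33 62 [[0.565, 0.102], [0.587, 0.112]]
0.34 59 [[0.568, 0.091], [0.586, 0.115]]
```

View pics/d.png

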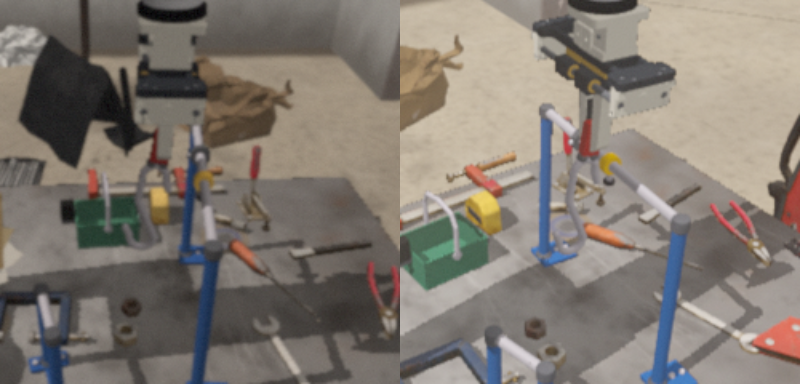

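Request:
apply_moves:
  series:
    - [[0,0,0],[0,-0.06,0]]
    - [[0,0,0],[0,-0.06,0]]
    - [[0,0,0],[0,0,0]]
    - [[0,0,0],[0,0,0]]
    - [[0,0,0],[0,0,0]]

```text
t: 5.63
tool_pos: [0.5844, 0.1115, 0.5281]
orientation: [0.086, 3.022, -0.005]
force: [-0.8, -0.1, -1.9]
opening: 0.0115
gripper_force: 45.0
```

```bash
cat > hk.py <<'E'
from h import *
def prof(n,x0,x1,y0,y1,z0=.16,z1=.36):
    im,d,Q=grab(n)
    m=(Q[...,0]>x0)&(Q[...,0]<x1)&(Q[...,1]>y0)&(Q[...,1]<y1)&(Q[...,2]>z0)&(Q[...,2]<z1)
    q=Q[m]; print(n,len(q))
    for z in np.arange(z0,z1,.01):
        s=q[(q[:,2]>=z)&(q[:,2]<z+.01)]
        if len(s)>3: print(z.round(3),len(s),np.percentile(s,[4,96],axis=0)[:,:2].round(3).tolist())
    return im,Q
E
python3 - <<'E'
from hk import *
s=robot.read_state();R=Ro.from_rotvec(s["orientation"]).as_matrix()
print(s["tool_pos"],"grasp",s["tool_pos"]+.167*R[:,2],"per mm world rackx in tool",R.T@[.9985,-.054,0],"down",R.T@[0,0,-1],"along y",R.T@[.054,.9985,0])
for n in("side","scene"): prof(n,.55,.632,.09,.128,.16,.36)
E
```

```text
[0.58439637 0.1114868  0.52812499] grasp [0.60410679 0.11037065 0.362296  ] per mm world rackx in tool [-0.99294363  0.00274106  0.1182103 ] down [ 1.18215515e-01 -2.41761717e-05  9.92987961e-01] along y [ 2.72469336e-03  9.99955367e-01 -3.00029755e-04]
side 589
0.19 47 [[0.585, 0.104], [0.609, 0.112]]
0.2 41 [[0.577, 0.104], [0.616, 0.11]]
0.21 40 [[0.573, 0.104], [0.617, 0.11]]
0.22 35 [[0.569, 0.105], [0.612, 0.112]]
0.23 24 [[0.598, 0.103], [0.609, 0.109]]
0.24 18 [[0.591, 0.105], [0.602, 0.11]]
0.25 24 [[0.587, 0.104], [0.598, 0.11]]
0.26 22 [[0.582, 0.105], [0.593, 0.109]]
0.27 19 [[0.579, 0.105], [0.588, 0.109]]
0.28 19 [[0.579, 0.104], [0.588, 0.109]]
0.29 39 [[0.579, 0.103], [0.622, 0.111]]
0.3 43 [[0.58, 0.104], [0.62, 0.109]]
0.31 44 [[0.58, 0.104], [0.616, 0.11]]
0.32 52 [[0.584, 0.103], [0.614, 0.109]]
0.33 57 [[0.587, 0.102], [0.61, 0.109]]
0.34 31 [[0.589, 0.095], [0.611, 0.11]]
0.35 34 [[0.59, 0.09], [0.611, 0.106]]
scene 643
0.19 45 [[0.583, 0.102], [0.61, 0.109]]
0.2 44 [[0.578, 0.102], [0.615, 0.11]]
0.21 38 [[0.573, 0.102], [0.618, 0.109]]
0.22 39 [[0.57, 0.102], [0.611, 0.111]]
0.23 19 [[0.598, 0.102], [0.607, 0.107]]
0.24 20 [[0.593, 0.103], [0.604, 0.109]]
0.25 19 [[0.588, 0.104], [0.597, 0.108]]
0.26 20 [[0.581, 0.103], [0.593, 0.108]]
0.27 23 [[0.579, 0.104], [0.587, 0.11]]
0.28 25 [[0.579, 0.104], [0.588, 0.11]]
0.29 42 [[0.58, 0.102], [0.622, 0.111]]
0.3 42 [[0.58, 0.102], [0.618, 0.109]]
0.31 48 [[0.581, 0.103], [0.616, 0.111]]
0.32 57 [[0.584, 0.102], [0.613, 0.111]]
0.33 60 [[0.587, 0.101], [0.611, 0.112]]
0.34 55 [[0.589, 0.092], [0.607, 0.116]]
0.35 46 [[0.59, 0.091], [0.598, 0.125]]
```

Request:
apply_moves:
  series:
    - [[-14.9,0,1.8],[0,0,0]]
    - [[-14.9,0,1.8],[0,0,0]]
    - [[-14.9,0,1.7],[0,0,0]]
    - [[0,0,0],[0,0,0]]
    - [[0,0,0],[0,0,0]]

```text
t: 6.15
tool_pos: [0.6303, 0.1091, 0.5268]
orientation: [0.086, 3.023, -0.005]
force: [-0.5, 0.3, -2.3]
opening: 0.0116
gripper_force: 45.0
```

Request:
apply_moves:
  series:
    - [[0.9,0,8],[0,0,0]]
    - [[0.9,0,8],[0,0,0]]
    - [[0.9,0,8],[0,0,0]]
    - [[0.9,0,8],[0,0,0]]
    - [[0.4,0,4],[0,0,0]]
    - [[0,0,0],[0,0,0]]
    - [[0,0,0],[0,0,0]]

```text
t: 6.73
tool_pos: [0.6301, 0.1092, 0.4912]
orientation: [0.085, 3.021, -0.005]
force: [-0.1, -0.8, -1.6]
opening: 0.0118
gripper_force: 45.0
```

```bash
python3 - <<'E'
from hk import *
s=robot.read_state();R=Ro.from_rotvec(s["orientation"]).as_matrix()
print(s["t"],s["force"].round(1),"grasp",s["tool_pos"]+.167*R[:,2])
im,Q=prof("side",.55,.69,.085,.128,.14,.34)
im2,Q=prof("scene",.55,.69,.085,.128,.14,.34)
cv2.imwrite("pics/e.png",np.hstack([cv2.resize(im[80:260,220:400],(400,400)),cv2.resize(im2[60:240,240:420],(400,400))]))
E
```

```text
6.7333 [-0.1 -0.8 -1.6] grasp [0.64992471 0.10806225 0.32537414]
side 619
0.15 15 [[0.633, 0.102], [0.648, 0.106]]
0.16 34 [[0.623, 0.104], [0.648, 0.109]]
0.17 15 [[0.619, 0.104], [0.629, 0.109]]
0.18 20 [[0.614, 0.103], [0.626, 0.108]]
0.19 7 [[0.617, 0.104], [0.645, 0.11]]
0.2 9 [[0.64, 0.102], [0.646, 0.105]]
0.21 21 [[0.633, 0.102], [0.645, 0.108]]
0.22 19 [[0.629, 0.102], [0.64, 0.108]]
0.23 18 [[0.625, 0.103], [0.635, 0.108]]
0.24 18 [[0.625, 0.103], [0.633, 0.108]]
0.25 32 [[0.625, 0.101], [0.669, 0.108]]
0.26 36 [[0.625, 0.101], [0.666, 0.108]]
0.27 58 [[0.626, 0.089], [0.662, 0.108]]
0.28 82 [[0.629, 0.088], [0.66, 0.109]]
0.29 55 [[0.632, 0.1], [0.656, 0.107]]
0.3 24 [[0.635, 0.095], [0.656, 0.103]]
0.31 48 [[0.634, 0.086], [0.657, 0.106]]
0.32 53 [[0.635, 0.086], [0.657, 0.104]]
0.33 55 [[0.635, 0.086], [0.655, 0.108]]
scene 781
0.15 13 [[0.632, 0.101], [0.653, 0.104]]
0.16 61 [[0.624, 0.1], [0.658, 0.109]]
0.17 33 [[0.621, 0.1], [0.664, 0.108]]
0.18 37 [[0.616, 0.101], [0.661, 0.107]]
0.19 23 [[0.618, 0.1], [0.656, 0.108]]
0.2 16 [[0.639, 0.101], [0.65, 0.107]]
0.21 17 [[0.635, 0.1], [0.645, 0.106]]
0.22 19 [[0.629, 0.1], [0.64, 0.106]]
0.23 19 [[0.626, 0.101], [0.635, 0.107]]
0.24 20 [[0.625, 0.101], [0.632, 0.109]]
0.25 22 [[0.625, 0.102], [0.639, 0.108]]
0.26 26 [[0.625, 0.1], [0.667, 0.107]]
0.27 88 [[0.627, 0.088], [0.663, 0.124]]
0.28 81 [[0.628, 0.088], [0.66, 0.124]]
0.29 53 [[0.633, 0.099], [0.655, 0.109]]
0.3 38 [[0.635, 0.095], [0.657, 0.109]]
0.31 65 [[0.635, 0.086], [0.652, 0.122]]
0.32 73 [[0.636, 0.086], [0.656, 0.123]]
0.33 77 [[0.636, 0.086], [0.651, 0.126]]
```

View pics/e.png

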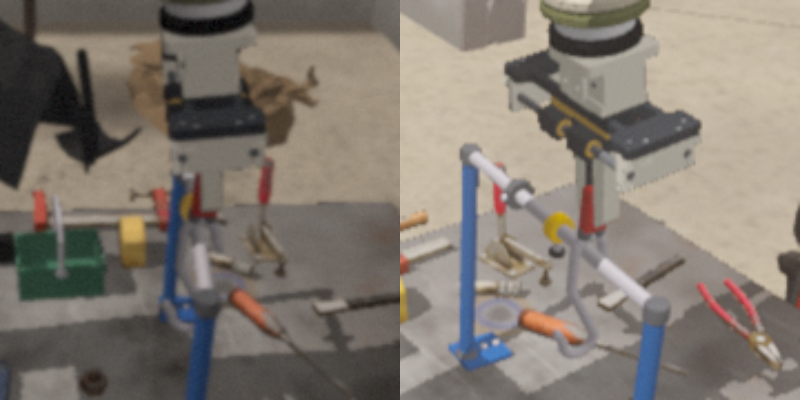

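The hook straddles the rail about 4 mm high, to the right of the collar. I'll ease it down and watch the force.

Request:
apply_moves:
  series:
    - [[0.2,0,1.5],[0,0,0]]
    - [[0.1,0,1],[0,0,0]]
    - [[0,0,0],[0,0,0]]
    - [[0,0,0],[0,0,0]]

```text
t: 7.17
tool_pos: [0.6302, 0.1092, 0.4895]
orientation: [0.085, 3.02, -0.005]
force: [-1.5, 0.2, 0.9]
opening: 0.0121
gripper_force: 45.0
```

Request:
apply_moves:
  series:
    - [[0.1,0,0.7],[0,0,0]]
    - [[0,0,0],[0,0,0]]
    - [[0,0,0],[0,0,0]]

```text
t: 7.42
tool_pos: [0.6302, 0.1092, 0.4893]
orientation: [0.085, 3.019, -0.005]
force: [-4.2, -0.2, 5.8]
opening: 0.0117
gripper_force: 45.0
```

Request:
apply_moves:
  series:
    - [[0.1,0,0.7],[0,0,0]]
    - [[0,0,0],[0,0,0]]
    - [[0,0,0],[0,0,0]]

```text
t: 7.67
tool_pos: [0.6301, 0.1092, 0.4892]
orientation: [0.085, 3.019, -0.005]
force: [-4.9, 0.0, 6.9]
opening: 0.0113
gripper_force: 45.0
```

Request:
apply_moves:
  series:
    - [[0.6,0,-1.2],[0,0,0]]
    - [[0,4,0],[0,0,0]]
    - [[0,5,0],[0,0,0]]
    - [[0,5,0],[0,0,0]]
    - [[0,5,0],[0,0,0]]
    - [[0,4,0],[0,0,0]]
    - [[0,2,0],[0,0,0]]
    - [[0,2,0],[0,0,0]]
    - [[0,0,0],[0,0,0]]

```text
t: 8.42
tool_pos: [0.631, 0.137, 0.4886]
orientation: [0.084, 3.021, -0.004]
force: [-2.1, 1.4, 1.0]
opening: 0.0116
gripper_force: 45.0
```

Request:
apply_moves:
  series:
    - [[0,2,0],[0,0,0]]
    - [[0,2,0],[0,0,0]]
    - [[0,2,0],[0,0,0]]
    - [[0,2,0],[0,0,0]]
    - [[0,2,0],[0,0,0]]
    - [[0,2,0],[0,0,0]]

```text
t: 8.92
tool_pos: [0.6318, 0.1473, 0.4887]
orientation: [0.087, 3.021, -0.009]
force: [-3.8, -7.6, 1.8]
opening: 0.0113
gripper_force: 45.0
```

Request:
apply_moves:
  series:
    - [[0.4,3,0],[0,0,0]]
    - [[0,3,0],[0,0,0]]
    - [[0,3,0],[0,0,0]]
    - [[0,3,0],[0,0,0]]
    - [[0,3,0],[0,0,0]]
    - [[0,3,0],[0,0,0]]
    - [[0,3,0],[0,0,0]]
    - [[0,3,0],[0,0,0]]
    - [[0,3,0],[0,0,0]]
    - [[0,3,0],[0,0,0]]
    - [[0,3,0],[0,0,0]]
    - [[0,2,0],[0,0,0]]

```text
t: 9.92
tool_pos: [0.6335, 0.1824, 0.4887]
orientation: [0.087, 3.02, -0.008]
force: [-0.8, -7.4, 1.8]
opening: 0.0117
gripper_force: 45.0
```

```bash
python3 - <<'E'
from hk import *
s=robot.read_state();print(s["t"],s["force"],s["tool_pos"])
for n in("side","scene"):
    im,d,P=grab(n)
    H,S,V=[a.astype(int) for a in cv2.split(cv2.cvtColor(im,cv2.COLOR_BGR2HSV))]
    x,y,w=P[...,0],P[...,1],P[...,2]
    m=(H>20)&(H<34)&(S>120)&(w>.25)&(w<.3)&(x>.6)&(x<.7)&(y>.1)&(y<.25)
    print(n,m.sum(),np.percentile(P[m],[3,50,97],axis=0).round(4).tolist())
    m=(w>.285)&(w<.295)&(x>.63)&(x<.67)&(y>.195)&(y<.25)&~m
    print("ring",m.sum(),np.percentile(P[m],[3,50,97],axis=0).round(4).tolist())
E
```

```text
9.9167 [-0.83485453 -7.41426191  1.84581192] [0.63351011 0.18244265 0.48874993]Traceback (most recent call last):
  File "<stdin>", line 8, in <module>
    return _quantile_unchecked(
        a, q, axis, out, overwrite_input, method, keepdims, weights)
    return _ureduce(a,
                    func=_quantile_ureduce_func,
    ...<5 lines>...
                    overwrite_input=overwrite_input,
                    method=method)
    r = func(a, **kwargs)
    result = _quantile(arr,
                       quantiles=q,
    ...<2 lines>...
                       out=out,
                       weights=wgt)
    slices_having_nans = np.isnan(arr[-1, ...])
                                  ~~~^^^^^^^^^
IndexError: index -1 is out of bounds for axis 0 with size 0
```

Request:
apply_moves:
  series:
    - [[0,1,0],[0,0,0]]
    - [[0,1,0],[0,0,0]]
    - [[0,1,0],[0,0,0]]
    - [[0,1,0],[0,0,0]]
    - [[0,1,0],[0,0,0]]
    - [[0,1,0],[0,0,0]]
    - [[0,1,0],[0,0,0]]
    - [[0,1,0],[0,0,0]]
    - [[0,1,0],[0,0,0]]
    - [[0,1,0],[0,0,0]]

```text
t: 10.8
tool_pos: [0.6341, 0.1923, 0.4888]
orientation: [0.087, 3.02, -0.008]
force: [-1.0, -6.3, 1.6]
opening: 0.012
gripper_force: 45.0
```

Request:
apply_moves:
  series:
    - [[0,1,0],[0,0,0]]
    - [[0,1,0],[0,0,0]]

```text
t: 10.97
tool_pos: [0.6342, 0.1943, 0.4888]
orientation: [0.087, 3.02, -0.008]
force: [-1.7, -6.1, 1.6]
opening: 0.0118
gripper_force: 45.0
```

Request:
apply_moves:
  series:
    - [[0,1,0],[0,0,0]]
    - [[0,1,0],[0,0,0]]

```text
t: 11.13
tool_pos: [0.6343, 0.1963, 0.4888]
orientation: [0.087, 3.02, -0.008]
force: [-2.0, -6.6, 2.2]
opening: 0.0116
gripper_force: 45.0
```

Request:
apply_moves:
  series:
    - [[0,0.7,0],[0,0,0]]
    - [[0,0.7,0],[0,0,0]]

```text
t: 11.3
tool_pos: [0.6344, 0.1977, 0.4888]
orientation: [0.087, 3.02, -0.008]
force: [-0.6, -6.7, 2.1]
opening: 0.0118
gripper_force: 45.0
```

Request:
apply_moves:
  series:
    - [[0,0.7,0],[0,0,0]]
    - [[0,0.7,0],[0,0,0]]

```text
t: 11.47
tool_pos: [0.6345, 0.1991, 0.4888]
orientation: [0.087, 3.02, -0.008]
force: [-1.4, -6.1, 1.6]
opening: 0.0118
gripper_force: 45.0
```

Request:
apply_moves:
  series:
    - [[0,0.7,0],[0,0,0]]

```text
t: 11.55
tool_pos: [0.6345, 0.1998, 0.4888]
orientation: [0.087, 3.02, -0.008]
force: [-2.3, -6.4, 2.0]
opening: 0.0118
gripper_force: 45.0
```

Request:
apply_moves:
  series:
    - [[0,0.7,0],[0,0,0]]

```text
t: 11.63
tool_pos: [0.6345, 0.2005, 0.4888]
orientation: [0.087, 3.02, -0.008]
force: [-1.6, -6.4, 2.3]
opening: 0.012
gripper_force: 45.0
```

Request:
apply_moves:
  series:
    - [[0,0.6,0],[0,0,0]]

```text
t: 11.72
tool_pos: [0.6346, 0.2011, 0.4888]
orientation: [0.087, 3.02, -0.008]
force: [-1.2, -6.3, 2.0]
opening: 0.0117
gripper_force: 45.0
```

Request:
apply_moves:
  series:
    - [[0,0.6,0],[0,0,0]]

```text
t: 11.8
tool_pos: [0.6346, 0.2017, 0.4887]
orientation: [0.087, 3.02, -0.008]
force: [-2.3, -6.6, 2.5]
opening: 0.0116
gripper_force: 45.0
```

Request:
apply_moves:
  series:
    - [[0,0.6,0],[0,0,0]]

```text
t: 11.88
tool_pos: [0.6347, 0.2023, 0.4888]
orientation: [0.087, 3.02, -0.008]
force: [-1.7, -5.9, 1.8]
opening: 0.0117
gripper_force: 45.0
```

Request:
apply_moves:
  series:
    - [[0,0.6,0],[0,0,0]]

```text
t: 11.97
tool_pos: [0.6347, 0.2029, 0.4888]
orientation: [0.087, 3.02, -0.008]
force: [-1.3, -6.7, 1.7]
opening: 0.0117
gripper_force: 45.0
```

Request:
apply_moves:
  series:
    - [[0,0.6,0],[0,0,0]]

```text
t: 12.05
tool_pos: [0.6347, 0.2035, 0.4888]
orientation: [0.087, 3.02, -0.008]
force: [-1.2, -5.9, 2.8]
opening: 0.0116
gripper_force: 45.0
```

Request:
apply_moves:
  series:
    - [[0,0.6,0],[0,0,0]]

```text
t: 12.13
tool_pos: [0.6348, 0.2041, 0.4888]
orientation: [0.087, 3.02, -0.008]
force: [-0.6, -6.4, 1.8]
opening: 0.0116
gripper_force: 45.0
```

Request:
apply_moves:
  series:
    - [[0,0.6,0],[0,0,0]]

```text
t: 12.22
tool_pos: [0.6348, 0.2044, 0.4888]
orientation: [0.087, 3.02, -0.009]
force: [-2.2, -9.2, 2.2]
opening: 0.0118
gripper_force: 45.0
```

```bash
python3 - <<'E'
from hk import *
s=robot.read_state();print(s["t"],s["force"],s["tool_pos"])
im,d,P=grab("scene")
cv2.imwrite("pics/f.png",cv2.resize(im[90:210,230:390],(640,480)))
E
```

```text
12.2167 [-2.16350857 -9.20876168  2.20165762] [0.63479745 0.20444804 0.48879805]
```

View pics/f.png

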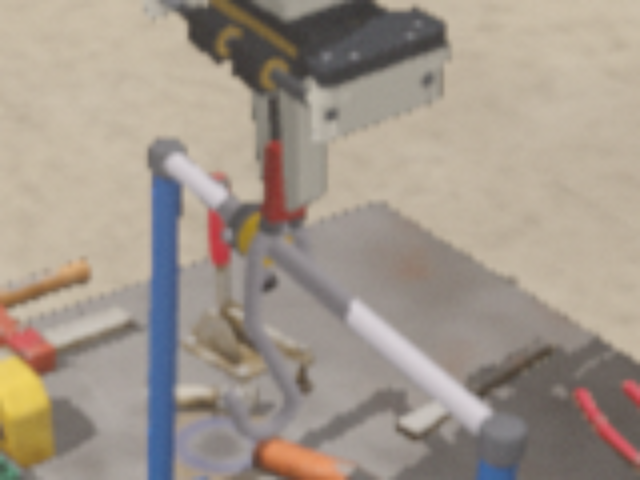

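The collar at (250,228) now butts on the ring at (235,215), and the force has begun to rise. I'll press up to about 15 N.

Request:
apply_moves:
  series:
    - [[0,0.5,0],[0,0,0]]
    - [[0,0,0],[0,0,0]]

```text
t: 12.43
tool_pos: [0.6348, 0.2046, 0.4888]
orientation: [0.088, 3.02, -0.01]
force: [-2.0, -8.7, 3.6]
opening: 0.0117
gripper_force: 45.0
```

Request:
apply_moves:
  series:
    - [[0,0.4,0],[0,0,0]]
    - [[0,0,0],[0,0,0]]

```text
t: 12.6
tool_pos: [0.6349, 0.2048, 0.4888]
orientation: [0.088, 3.02, -0.01]
force: [-1.9, -10.2, 3.7]
opening: 0.0114
gripper_force: 45.0
```

Request:
apply_moves:
  series:
    - [[0,0.5,0],[0,0,0]]
    - [[0,0.5,0],[0,0,0]]
    - [[0,0,0],[0,0,0]]

```text
t: 12.85
tool_pos: [0.635, 0.2051, 0.4888]
orientation: [0.089, 3.021, -0.013]
force: [-3.4, -13.9, 3.0]
opening: 0.0116
gripper_force: 45.0
```

Request:
apply_moves:
  series:
    - [[0,0.4,0],[0,0,0]]
    - [[0,0,0],[0,0,0]]

```text
t: 13.02
tool_pos: [0.635, 0.2053, 0.4888]
orientation: [0.09, 3.021, -0.013]
force: [-3.6, -14.5, 3.9]
opening: 0.0114
gripper_force: 45.0
```

Request:
apply_moves:
  series:
    - [[0,0.2,0],[0,0,0]]
    - [[0,0,0],[0,0,0]]
    - [[0,0,0],[0,0,0]]
    - [[0,0,0],[0,0,0]]
    - [[0,0,0],[0,0,0]]
    - [[0,0,0],[0,0,0]]
    - [[0,0,0],[0,0,0]]

```text
t: 13.6
tool_pos: [0.635, 0.2053, 0.4888]
orientation: [0.09, 3.021, -0.014]
force: [-4.2, -15.8, 3.3]
opening: 0.0116
gripper_force: 45.0
```

Request:
apply_moves:
  series:
    - [[0,-1,0],[0,0,0]]
    - [[0,-1,0],[0,0,0]]
    - [[0,-1,0],[0,0,0]]
    - [[0,-0.6,0],[0,0,0]]
    - [[0,0,0],[0,0,0]]

```text
t: 14.02
tool_pos: [0.6347, 0.204, 0.4888]
orientation: [0.086, 3.02, -0.006]
force: [-1.7, -4.9, 0.9]
opening: 0.0115
gripper_force: 45.0
```

Request:
apply_moves:
  series:
    - [[0,-0.6,0],[0,0,0]]
    - [[0,-0.6,0],[0,0,0]]
    - [[0,0,0],[0,0,0]]
    - [[0,0,0],[0,0,0]]

```text
t: 14.35
tool_pos: [0.6344, 0.2036, 0.4887]
orientation: [0.085, 3.02, -0.004]
force: [0.6, -0.3, 0.2]
opening: 0.0114
gripper_force: 45.0
```

Request:
apply_moves:
  series:
    - [[0,0,0],[0,0,0]]
    - [[0,0,0],[0,0,0]]
    - [[0,0,0],[0,0,0]]
    - [[0,0,0],[0,0,0]]
    - [[0,0,0],[0,0,0]]
    - [[0,0,0],[0,0,0]]
  claw: 0.4

```text
t: 14.85
tool_pos: [0.6344, 0.2033, 0.4887]
orientation: [0.085, 3.02, -0.005]
force: [-0.3, -0.9, 0.7]
opening: 0.0371
gripper_force: 0.0
```

Request:
apply_moves:
  series:
    - [[0,0,-10],[0,0,0]]
    - [[0,0,-25],[0,0,0]]
    - [[0,0,-30],[0,0,0]]
    - [[0,0,-30],[0,0,0]]
    - [[0,0,0],[0,0,0]]

```text
t: 15.27
tool_pos: [0.622, 0.2038, 0.5925]
orientation: [0.085, 3.009, -0.0]
force: [0.7, -0.7, 1.5]
opening: 0.0369
gripper_force: 0.0
```

```bash
python3 - <<'E'
from hk import *
s=robot.read_state();print(s["t"],s["force"].round(1))
prof("side",.55,.7,.17,.205,.14,.37)
prof("scene",.55,.7,.17,.205,.14,.37)
plan([.430,.385,.125],.107,.25)
E
```

```text
15.2667 [ 0.7 -0.7  1.5]
side 633
0.15 34 [[0.626, 0.197], [0.652, 0.203]]
0.16 34 [[0.62, 0.196], [0.658, 0.204]]
0.17 27 [[0.619, 0.196], [0.658, 0.202]]
0.18 28 [[0.614, 0.196], [0.655, 0.203]]
0.19 17 [[0.615, 0.196], [0.653, 0.204]]
0.2 17 [[0.638, 0.197], [0.649, 0.201]]
0.21 16 [[0.635, 0.198], [0.643, 0.201]]
0.22 15 [[0.629, 0.198], [0.639, 0.202]]
0.23 16 [[0.627, 0.197], [0.635, 0.203]]
0.24 15 [[0.627, 0.197], [0.651, 0.202]]
0.25 30 [[0.628, 0.194], [0.67, 0.202]]
0.26 34 [[0.629, 0.194], [0.669, 0.202]]
0.27 55 [[0.63, 0.172], [0.666, 0.202]]
0.28 67 [[0.633, 0.174], [0.663, 0.201]]
0.29 48 [[0.637, 0.194], [0.662, 0.203]]
0.3 47 [[0.64, 0.195], [0.663, 0.2]]
0.31 39 [[0.642, 0.194], [0.664, 0.198]]
0.32 46 [[0.643, 0.194], [0.665, 0.199]]
0.33 48 [[0.643, 0.194], [0.664, 0.204]]
scene 675
0.15 37 [[0.628, 0.195], [0.654, 0.202]]
0.16 36 [[0.621, 0.195], [0.659, 0.202]]
0.17 30 [[0.618, 0.194], [0.66, 0.202]]
0.18 34 [[0.614, 0.194], [0.656, 0.205]]
0.19 18 [[0.615, 0.195], [0.652, 0.201]]
0.2 15 [[0.637, 0.195], [0.649, 0.2]]
0.21 14 [[0.633, 0.195], [0.642, 0.2]]
0.22 18 [[0.629, 0.195], [0.639, 0.202]]
0.23 16 [[0.626, 0.196], [0.634, 0.202]]
0.24 21 [[0.626, 0.196], [0.639, 0.203]]
0.25 14 [[0.628, 0.196], [0.635, 0.204]]
0.26 23 [[0.628, 0.193], [0.649, 0.202]]
0.27 80 [[0.631, 0.173], [0.665, 0.202]]
0.28 74 [[0.634, 0.175], [0.662, 0.203]]
0.29 47 [[0.638, 0.194], [0.661, 0.203]]
0.3 46 [[0.641, 0.193], [0.664, 0.202]]
0.31 51 [[0.641, 0.193], [0.665, 0.203]]
0.32 49 [[0.643, 0.193], [0.664, 0.202]]
0.33 52 [[0.644, 0.193], [0.666, 0.204]]
t 15.3667 grasp [0.6435 0.2029 0.4207] turn [-0.029 -0.125 -0.161] rows 2 each [-0.0145 -0.0624 -0.0805] then shift [281.1 200.7 237.4] rows 9 F [-0.  -0.  -0.9] q [ 0.25  0.23  1.06 -0.04  1.74 -1.27] open 0.0373
```

Request:
apply_moves:
  series:
    - [[0,0,0],[-0.0145,-0.0625,-0.08]]
    - [[0,0,0],[-0.0145,-0.0625,-0.08]]
    - [[30,20,20],[0,0,0]]
    - [[30,20,20],[0,0,0]]
    - [[30,20,25],[0,0,0]]
    - [[30,20,25],[0,0,0]]
    - [[30,20,25],[0,0,0]]
    - [[30,20,25],[0,0,0]]
    - [[30,20,25],[0,0,0]]
    - [[30,20,25],[0,0,0]]
    - [[20,20,20],[0,0,0]]
    - [[15,15,15],[0,0,0]]
  claw: 0.6

```text
t: 16.37
tool_pos: [0.3961, 0.3699, 0.3031]
orientation: [-0.155, 2.897, 0.014]
force: [0.4, -0.4, -0.6]
opening: 0.0561
gripper_force: 0.0
```

Request:
apply_moves:
  series:
    - [[4,5,5],[0,0,0]]
    - [[0,0,0],[0,0,0]]
    - [[0,0,0],[0,0,0]]

```text
t: 16.62
tool_pos: [0.396, 0.3744, 0.3014]
orientation: [-0.155, 2.893, 0.017]
force: [0.2, 0.1, 1.5]
opening: 0.0558
gripper_force: 0.0
```

```bash
python3 - <<'E'
from hk import *
plan([.430,.385,.068],.107,.25)
im,d,P=grab("wrist")
V=im.max(2);x,y,w=P[...,0],P[...,1],P[...,2]
m=(x>.40)&(x<.446)&(y>.34)&(y<.43)&(w>.07)&(w<.095)
q=P[m]; print(len(q),np.percentile(q,[3,50,97],axis=0).round(4).tolist())
if len(q)>5: print(cv2.minAreaRect((q[:,:2]*1000).astype(np.float32)))
m=(x>.48)&(x<.53)&(y>.33)&(y<.45)&(w>.118)&(w<.14)
q=P[m]; print("bail",len(q),np.percentile(q,[3,50,97],axis=0).round(4).tolist() if len(q) else 0)
cv2.imwrite("pics/g.png",im)
E
```

```text
t 16.6167 grasp [0.4363 0.3785 0.1394] turn [-0.002 -0.005  0.   ] rows 1 each [-0.0016 -0.0054  0.0001] then shift [23.9  6.9 67.8] rows 2 F [0.2 0.1 1.5] q [ 0.71 -0.04  1.86 -0.16  1.12 -0.91] open 0.0558
1292 [[0.4161, 0.3797, 0.0722], [0.4257, 0.3889, 0.0823], [0.4417, 0.3984, 0.0838]]
((429.6670837402344, 389.49212646484375), (28.019453048706055, 19.938695907592773), 5.496967792510986)
bail 0 0
```

View pics/g.png

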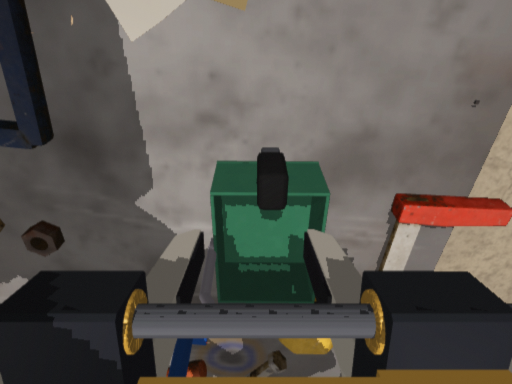

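The lug at (271,180) measures 28 x 20 mm, with its centre at (0.430, 0.3895) and yaw about 0.1. I'll go down onto it.

Request:
apply_moves:
  series:
    - [[12,5,0],[0,0,0]]
    - [[8,5,8],[0,0,0]]
    - [[4,1,20],[0,0,0]]
    - [[0,0,20],[0,0,0]]
    - [[0,0,14],[0,0,0]]
    - [[0,0,6],[0,0,0]]
    - [[0,0,0],[0,0,0]]
    - [[0,0,0],[0,0,0]]

```text
t: 17.33
tool_pos: [0.388, 0.3848, 0.2301]
orientation: [-0.153, 2.893, 0.018]
force: [0.1, 0.4, 0.3]
opening: 0.056
gripper_force: 0.0
```

```bash
python3 - <<'E'
from hk import *
plan([.430,.389,.068],.1,.25)
E
```

```text
t 17.3333 grasp [0.4283 0.389  0.0681] turn [ 0.001 -0.005  0.006] rows 1 each [ 0.0009 -0.0048  0.0055] then shift [-0.8 -0.   0.5] rows 1 F [0.1 0.4 0.3] q [ 0.74  0.06  1.91 -0.17  0.98 -0.86] open 0.056
```

Good. Close and lift slightly.

Request:
apply_moves:
  series:
    - [[0,0,0],[0,0,0]]
    - [[0,0,0],[0,0,0]]
    - [[0,0,0],[0,0,0]]
    - [[0,0,0],[0,0,0]]
    - [[0,0,0],[0,0,0]]
    - [[0,0,0],[0,0,0]]
    - [[0,0,0],[0,0,0]]
    - [[0,0,0],[0,0,0]]
  claw: 0
  newtons: 50

```text
t: 18.0
tool_pos: [0.388, 0.3849, 0.2301]
orientation: [-0.153, 2.892, 0.019]
force: [-1.2, -1.4, 2.1]
opening: 0.0199
gripper_force: 50.0
```

Request:
apply_moves:
  series:
    - [[-1.2,0,-5],[0,0,0]]
    - [[-2.5,0,-10],[0,0,0]]
    - [[-5,0,-20],[0,0,0]]
    - [[-6.2,0,-25],[0,0,0]]
    - [[-6.2,0,-25],[0,0,0]]
    - [[-5,0,-20],[0,0,0]]
    - [[0,0,0],[0,0,0]]
    - [[0,0,0],[0,0,0]]

```text
t: 18.67
tool_pos: [0.3881, 0.3851, 0.3395]
orientation: [-0.153, 2.89, 0.021]
force: [1.2, -0.4, -2.9]
opening: 0.0198
gripper_force: 50.0
```

```bash
cat > pl.py <<'E'
from hk import *
def pail(lift):
    s=robot.read_state();R=Ro.from_rotvec(s["orientation"]).as_matrix();g=s["tool_pos"]+.167*R[:,2]
    print("t",s["t"],"grasp",g.round(4),"F",s["force"].round(1))
    for n in("side","scene"):
        im,d,P=grab(n)
        H,S,V=[a.astype(int) for a in cv2.split(cv2.cvtColor(im,cv2.COLOR_BGR2HSV))]
        D=P-g; r=np.hypot(D[...,0]-.075,D[...,1]-.0)
        m=(r<.06)&(D[...,2]>.035)&(D[...,2]<.09)&(S<90)
        q=P[m]; 
        if len(q)<10: print(n,"few",len(q)); continue
        zt=np.percentile(q[:,2],97); t=q[q[:,2]>zt-.012]
        print(n,"bail top z",zt.round(4),len(t),"x,y mid",t[:,0].mean().round(4),((t[:,1].min()+t[:,1].max())/2).round(4),"slope dx/dy",np.polyfit(t[:,1],t[:,0],1)[0].round(3),"y ext",t[:,1].min().round(3),t[:,1].max().round(3))
        m=(H>55)&(H<90)&(S>80)&(abs(D[...,0]-.075)<.09)&(abs(D[...,1])<.08)&(abs(D[...,2])<.09)
        if m.sum()>20: print("  green z",np.percentile(P[m],[3,97],axis=0).round(3).tolist())
        yield im
E
python3 - <<'E'
from pl import *
list(pail(0))
plan([.535,.19,.12],-.054,.25)
E
```

```text
t 18.6667 grasp [0.4288 0.3896 0.1776] F [ 1.2 -0.4 -2.9]
side bail top z 0.237 41 x,y mid 0.5042 0.3951 slope dx/dy -0.094 y ext 0.357 0.433
  green z [[0.45, 0.347, 0.115], [0.561, 0.446, 0.163]]
scene bail top z 0.2347 81 x,y mid 0.5043 0.3922 slope dx/dy -0.115 y ext 0.351 0.433
  green z [[0.444, 0.345, 0.108], [0.564, 0.436, 0.162]]
t 18.7667 grasp [0.4273 0.3883 0.1742] turn [ 0.037 -0.007  0.155] rows 2 each [ 0.0185 -0.0034  0.0777] then shift [ -99.5 -186.1   81.6] rows 6 F [ 0.9  0.  -2.7] q [ 0.74 -0.06  1.82 -0.16  1.19 -0.89] open 0.0198
```

```bash
python3 - <<'E'
from pl import *
plan([.495,.207,.148],-.054,.25)
E
```

```text
t 18.7667 grasp [0.4273 0.3883 0.1742] turn [ 0.037 -0.007  0.155] rows 2 each [ 0.0185 -0.0034  0.0777] then shift [ -66.9 -171.3   44.4] rows 5 F [ 0.9  0.  -2.7] q [ 0.74 -0.06  1.82 -0.16  1.19 -0.89] open 0.0198
```

Request:
apply_moves:
  series:
    - [[0,0,0],[0.0125,-0.002,0.052]]
    - [[0,0,0],[0.0125,-0.002,0.052]]
    - [[0,0,0],[0.0125,-0.002,0.052]]
    - [[-4,-10,3],[0,0,0]]
    - [[-8,-20,5],[0,0,0]]
    - [[-12,-30,8],[0,0,0]]
    - [[-12,-32,8],[0,0,0]]
    - [[-12,-30,8],[0,0,0]]
    - [[-10,-27,6],[0,0,0]]
    - [[-6,-15,4],[0,0,0]]
    - [[-3,-7,2],[0,0,0]]
    - [[0,0,0],[0,0,0]]

```text
t: 19.77
tool_pos: [0.4542, 0.208, 0.3101]
orientation: [0.081, 2.892, -0.01]
force: [-0.4, 0.7, -3.0]
opening: 0.0199
gripper_force: 50.0
```

```bash
python3 - <<'E'
from pl import *
I=list(pail(0))
prof("side",.60,.68,.185,.215,.14,.24)
im,_=prof("scene",.60,.68,.185,.215,.14,.24)
cv2.imwrite("pics/i.png",np.hstack([cv2.resize(I[0][100:250,220:370],(400,400)),cv2.resize(im[90:250,210:370],(400,400))]))
s=robot.read_state();R=Ro.from_rotvec(s["orientation"]).as_matrix()
print("rackx in tool",(R.T@[.9985,-.054,0]).round(3),"down",(R.T@[0,0,-1]).round(3),"racky",(R.T@[.054,.9985,0]).round(3))
E
```

```text
t 19.7667 grasp [0.4953 0.2057 0.1482] F [-0.4  0.7 -3. ]
side bail top z 0.2333 4 x,y mid 0.6289 0.1982 slope dx/dy -0.001 y ext 0.196 0.2
  green z [[0.517, 0.153, 0.081], [0.628, 0.246, 0.134]]
scene bail top z 0.2334 10 x,y mid 0.628 0.2007 slope dx/dy -0.109 y ext 0.197 0.204
  green z [[0.516, 0.153, 0.081], [0.625, 0.243, 0.135]]
side 206
0.15 37 [[0.625, 0.197], [0.651, 0.204]]
0.16 33 [[0.62, 0.196], [0.658, 0.204]]
0.17 26 [[0.619, 0.197], [0.658, 0.203]]
0.18 29 [[0.614, 0.197], [0.655, 0.205]]
0.19 19 [[0.616, 0.196], [0.652, 0.204]]
0.2 17 [[0.638, 0.197], [0.649, 0.202]]
0.21 15 [[0.635, 0.197], [0.643, 0.201]]
0.22 17 [[0.629, 0.196], [0.639, 0.202]]
0.23 13 [[0.626, 0.197], [0.635, 0.202]]
scene 229
0.15 32 [[0.628, 0.195], [0.655, 0.202]]
0.16 46 [[0.62, 0.195], [0.658, 0.204]]
0.17 30 [[0.617, 0.196], [0.662, 0.201]]
0.18 35 [[0.614, 0.194], [0.656, 0.202]]
0.19 18 [[0.615, 0.195], [0.651, 0.203]]
0.2 19 [[0.638, 0.195], [0.647, 0.202]]
0.21 14 [[0.635, 0.195], [0.644, 0.201]]
0.22 18 [[0.629, 0.195], [0.64, 0.202]]
0.23 17 [[0.626, 0.196], [0.634, 0.203]]
rackx in tool [-0.969 -0.001  0.248] down [ 0.248 -0.002  0.969] racky [-0.     1.     0.002]
```

View pics/i.png

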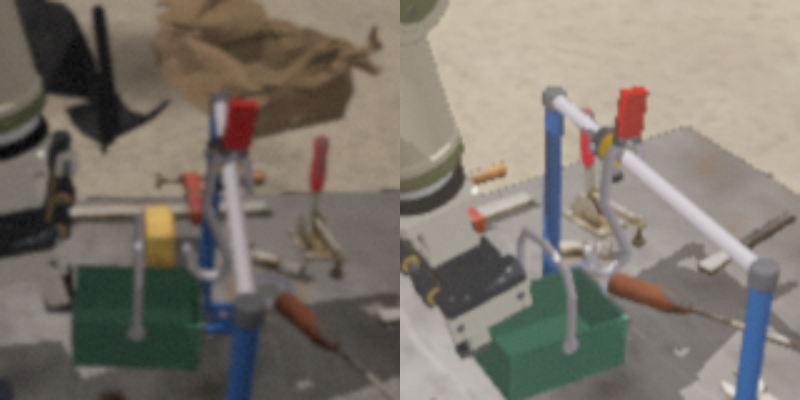

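Request:
apply_moves:
  series:
    - [[-8,0,1],[0,0,0]]
    - [[-12,0,2],[0,0,0]]
    - [[-12,0,2],[0,0,0]]
    - [[-7,0,2],[0,0,0]]
    - [[0,0,0],[0,0,0]]
    - [[0,0,0],[0,0,0]]

```text
t: 20.47
tool_pos: [0.4938, 0.2082, 0.3145]
orientation: [0.079, 2.89, -0.008]
force: [0.8, -0.1, -3.8]
opening: 0.0198
gripper_force: 50.0
```

```bash
cat > b.py <<'E'
from pl import *
def bail():
    s=robot.read_state();R=Ro.from_rotvec(s["orientation"]).as_matrix();g=s["tool_pos"]+.167*R[:,2]
    e=g+[.0747,-.004,.057]
    print("t",s["t"],"grasp",g.round(4),"expected bail",e.round(4),"F",s["force"].round(1))
    for n in("side","scene"):
        im,d,P=grab(n)
        D=P-e
        for lo,hi in((-.03,-.01),(-.01,.01),(.01,.03)):
            m=(abs(D[...,0])<.014)&(D[...,1]>lo)&(D[...,1]<hi)&(abs(D[...,2])<.02)
            q=P[m]
            if len(q)>4: print(n,lo,len(q),"x",np.percentile(q[:,0],[5,50,95]).round(4),"z",np.percentile(q[:,2],[5,95]).round(4))
E
python3 -c "
from b import *
bail()"
```

```text
t 20.4667 grasp [0.5351 0.2061 0.1527] expected bail [0.6098 0.2021 0.2097] F [ 0.8 -0.1 -3.8]
side -0.03 17 x [0.6075 0.6104 0.6133] z [0.2073 0.212 ]
side -0.01 19 x [0.6072 0.6102 0.6155] z [0.2068 0.2128]
side 0.01 10 x [0.6089 0.611  0.6145] z [0.2069 0.2109]
scene -0.03 28 x [0.6068 0.6096 0.6131] z [0.2053 0.2123]
scene -0.01 24 x [0.608  0.6106 0.6152] z [0.19   0.2131]
scene 0.01 21 x [0.6092 0.6105 0.6142] z [0.2048 0.2107]
```

Request:
apply_moves:
  series:
    - [[-6,0,1.5],[0,0,0]]
    - [[-6,0,2],[0,0,0]]
    - [[-4,0,2.5],[0,0,0]]
    - [[0,0,0],[0,0,0]]
    - [[0,0,0],[0,0,0]]

```text
t: 20.98
tool_pos: [0.5109, 0.2067, 0.3127]
orientation: [0.08, 2.89, -0.008]
force: [-0.4, -0.9, -2.2]
opening: 0.0194
gripper_force: 50.0
```

```bash
python3 - <<'E'
from b import *
bail()
prof("side",.605,.68,.196,.206,.14,.24)
E
```

```text
t 20.9833 grasp [0.5523 0.2047 0.1509] expected bail [0.627  0.2007 0.2079] F [-0.4 -0.9 -2.2]
side -0.03 19 x [0.6243 0.627  0.6303] z [0.2049 0.2098]
side -0.01 47 x [0.616  0.6323 0.6406] z [0.1901 0.2263]
side 0.01 11 x [0.6257 0.6279 0.6315] z [0.2054 0.2093]
scene -0.03 27 x [0.6244 0.6265 0.6307] z [0.2027 0.2102]
scene -0.01 59 x [0.6181 0.6306 0.6405] z [0.1923 0.2249]
scene 0.01 19 x [0.6258 0.6282 0.6332] z [0.2015 0.209 ]
side 190
0.15 27 [[0.625, 0.197], [0.653, 0.204]]
0.16 27 [[0.62, 0.197], [0.659, 0.205]]
0.17 21 [[0.619, 0.197], [0.658, 0.202]]
0.18 32 [[0.613, 0.197], [0.655, 0.204]]
0.19 16 [[0.632, 0.197], [0.653, 0.203]]
0.2 21 [[0.624, 0.196], [0.647, 0.203]]
0.21 16 [[0.631, 0.198], [0.643, 0.201]]
0.22 17 [[0.629, 0.198], [0.64, 0.202]]
0.23 13 [[0.627, 0.198], [0.635, 0.202]]
```

Request:
apply_moves:
  series:
    - [[-0.5,0,3.8],[0,0,0]]
    - [[-0.4,0,3.8],[0,0,0]]
    - [[0,0,3.8],[0,0,0]]
    - [[0,0,3.8],[0,0,0]]
    - [[0,0,0],[0,0,0]]

```text
t: 21.55
tool_pos: [0.515, 0.2065, 0.297]
orientation: [0.079, 2.891, -0.009]
force: [-0.0, -0.6, -3.0]
opening: 0.0197
gripper_force: 50.0
```

```bash
python3 - <<'E'
from b import *
bail()
prof("side",.605,.68,.196,.206,.14,.24)
E
```

```text
t 21.55 grasp [0.5562 0.2044 0.1352] expected bail [0.6309 0.2004 0.1922] F [-0.  -0.6 -3. ]
side -0.03 19 x [0.6279 0.6303 0.6335] z [0.1899 0.1941]
side -0.01 49 x [0.6184 0.6318 0.6444] z [0.1745 0.2088]
side 0.01 13 x [0.6292 0.6316 0.636 ] z [0.1896 0.1933]
scene -0.03 27 x [0.6275 0.6295 0.6352] z [0.1886 0.1951]
scene -0.01 61 x [0.6179 0.6312 0.6435] z [0.1746 0.2082]
scene 0.01 19 x [0.6308 0.6328 0.6357] z [0.1862 0.1934]
side 193
0.15 21 [[0.625, 0.197], [0.653, 0.202]]
0.16 32 [[0.62, 0.196], [0.657, 0.204]]
0.17 24 [[0.618, 0.197], [0.658, 0.202]]
0.18 31 [[0.614, 0.197], [0.655, 0.205]]
0.19 25 [[0.616, 0.197], [0.652, 0.205]]
0.2 14 [[0.638, 0.197], [0.648, 0.201]]
0.21 17 [[0.633, 0.197], [0.643, 0.201]]
0.22 15 [[0.629, 0.198], [0.639, 0.202]]
0.23 14 [[0.627, 0.197], [0.635, 0.203]]
```

Request:
apply_moves:
  series:
    - [[-0.4,0,3.6],[0,0,0]]
    - [[-0.4,0,3.6],[0,0,0]]
    - [[-0.3,0,3.6],[0,0,0]]
    - [[-0.3,0,3.6],[0,0,0]]
    - [[-0.3,0,3.6],[0,0,0]]
    - [[-0.2,0,3.6],[0,0,0]]
    - [[0,0,2],[0,0,0]]
    - [[0,0,0],[0,0,0]]

```text
t: 22.37
tool_pos: [0.5228, 0.2062, 0.2751]
orientation: [0.079, 2.891, -0.008]
force: [-1.0, -0.4, -3.2]
opening: 0.0198
gripper_force: 50.0
```

Request:
apply_moves:
  series:
    - [[0.2,0,0.8],[0,0,0]]
    - [[0.2,0,0.8],[0,0,0]]
    - [[0,0,0],[0,0,0]]

```text
t: 22.62
tool_pos: [0.523, 0.2063, 0.2744]
orientation: [0.079, 2.889, -0.008]
force: [0.7, -0.1, -2.4]
opening: 0.0199
gripper_force: 50.0
```

Request:
apply_moves:
  series:
    - [[0.2,0,0.8],[0,0,0]]
    - [[0,0,0],[0,0,0]]

```text
t: 22.78
tool_pos: [0.523, 0.2063, 0.2735]
orientation: [0.079, 2.889, -0.008]
force: [-0.8, -0.2, -3.7]
opening: 0.0194
gripper_force: 50.0
```

Request:
apply_moves:
  series:
    - [[0.25,0,1],[0,0,0]]
    - [[0.25,0,1],[0,0,0]]
    - [[0.25,0,1],[0,0,0]]
    - [[0,0,0],[0,0,0]]

```text
t: 23.12
tool_pos: [0.5229, 0.2062, 0.2701]
orientation: [0.079, 2.89, -0.008]
force: [0.0, 0.7, -3.3]
opening: 0.0197
gripper_force: 50.0
```

Request:
apply_moves:
  series:
    - [[0.25,0,1],[0,0,0]]
    - [[0,0,0],[0,0,0]]

```text
t: 23.28
tool_pos: [0.523, 0.2063, 0.2692]
orientation: [0.079, 2.89, -0.008]
force: [0.9, -0.2, -2.5]
opening: 0.0198
gripper_force: 50.0
```

Request:
apply_moves:
  series:
    - [[0.25,0,1],[0,0,0]]
    - [[0,0,0],[0,0,0]]

```text
t: 23.45
tool_pos: [0.5233, 0.2063, 0.2686]
orientation: [0.079, 2.889, -0.008]
force: [0.9, 0.5, -1.4]
opening: 0.0196
gripper_force: 50.0
```

Request:
apply_moves:
  series:
    - [[0.25,0,0.8],[0,0,0]]
    - [[0,0,0],[0,0,0]]

```text
t: 23.62
tool_pos: [0.5234, 0.2064, 0.2682]
orientation: [0.079, 2.888, -0.007]
force: [0.5, -0.5, 1.2]
opening: 0.0199
gripper_force: 50.0
```

The hook now carries the pail. I'll release it and withdraw along the tool axis.

Request:
apply_moves:
  series:
    - [[0,0,0],[0,0,0]]
    - [[0,0,0],[0,0,0]]
    - [[0,0,0],[0,0,0]]
    - [[0,0,0],[0,0,0]]
    - [[0,0,0],[0,0,0]]
    - [[0,0,0],[0,0,0]]
    - [[0,0,0],[0,0,0]]
    - [[0,0,0],[0,0,0]]
  claw: 0.45
  newtons: 5

```text
t: 24.28
tool_pos: [0.523, 0.2063, 0.2675]
orientation: [0.079, 2.889, -0.008]
force: [0.3, -0.2, -0.4]
opening: 0.0422
gripper_force: 0.0
```

Request:
apply_moves:
  series:
    - [[2,0,-6],[0,0,0]]
    - [[4,0,-12],[0,0,0]]
    - [[5,0,-15],[0,0,0]]
    - [[8,0,-15],[0,0,0]]
    - [[20,0,-15],[0,0,0]]
    - [[25,0,-15],[0,0,0]]
    - [[20,0,-10],[0,0,0]]
    - [[0,0,0],[0,0,0]]
    - [[0,0,0],[0,0,0]]
    - [[0,0,0],[0,0,0]]
    - [[0,0,0],[0,0,0]]
    - [[0,0,0],[0,0,0]]

```text
t: 25.28
tool_pos: [0.4205, 0.2117, 0.3316]
orientation: [0.08, 2.89, -0.008]
force: [0.0, 0.0, 0.5]
opening: 0.0424
gripper_force: 0.0
```

Request:
apply_moves:
  series:
    - [[0,0,0],[0,0,0]]
    - [[0,0,0],[0,0,0]]
    - [[0,0,0],[0,0,0]]
    - [[0,0,0],[0,0,0]]
    - [[0,0,0],[0,0,0]]
    - [[0,0,0],[0,0,0]]
    - [[0,0,0],[0,0,0]]
    - [[0,0,0],[0,0,0]]
    - [[0,0,0],[0,0,0]]
    - [[0,0,0],[0,0,0]]
    - [[0,0,0],[0,0,0]]
    - [[0,0,0],[0,0,0]]

```text
t: 26.28
tool_pos: [0.4199, 0.2118, 0.3319]
orientation: [0.079, 2.889, -0.008]
force: [0.4, 0.0, -0.0]
opening: 0.0416
gripper_force: 0.0
```

```bash
python3 - <<'E'
from b import *
def lugtop():
    im,d,P=grab("side"); H,S,V=[a.astype(int) for a in cv2.split(cv2.cvtColor(im,cv2.COLOR_BGR2HSV))]
    m=(H>55)&(H<90)&(S>80)&(P[...,2]>.02)&(P[...,0]<.75); q=P[m]
    print(robot.read_state()["t"],len(q),np.percentile(q,[3,50,97],axis=0).round(4).tolist())
    r=q[(q[:,1]<np.percentile(q[:,1],3)+.008)]
    t=[ (b,np.percentile(r[(r[:,0]>b)&(r[:,0]<b+.02),2],97).round(4)) for b in np.arange(.58,.69,.02) if ((r[:,0]>b)&(r[:,0]<b+.02)).sum()>3]
    print(t); return im
for i in range(3): im=lugtop()
im2,_=prof("scene",.60,.70,.190,.212,.14,.34)
cv2.imwrite("pics/j.png",np.hstack([cv2.resize(im[100:250,220:370],(400,400)),cv2.resize(im2[90:250,210:370],(400,400))]))
E
```

```text
26.3333 935 [[0.5934, 0.1545, 0.0401], [0.6287, 0.217, 0.0599], [0.7037, 0.2483, 0.0912]]
[(np.float64(0.58), np.float64(0.0898)), (np.float64(0.6), np.float64(0.0903)), (np.float64(0.62), np.float64(0.0902)), (np.float64(0.64), np.float64(0.0893)), (np.float64(0.68), np.float64(0.0922))]
26.3833 953 [[0.5919, 0.1543, 0.0399], [0.6276, 0.2168, 0.0614], [0.7039, 0.2481, 0.0927]]
[(np.float64(0.58), np.float64(0.0906)), (np.float64(0.6), np.float64(0.0904)), (np.float64(0.62), np.float64(0.0912)), (np.float64(0.64), np.float64(0.0824)), (np.float64(0.68), np.float64(0.0933))]
26.4333 954 [[0.5932, 0.1544, 0.04], [0.6283, 0.2163, 0.0607], [0.704, 0.2479, 0.0923]]
[(np.float64(0.58), np.float64(0.0903)), (np.float64(0.6), np.float64(0.0899)), (np.float64(0.62), np.float64(0.0911)), (np.float64(0.64), np.float64(0.0898)), (np.float64(0.68), np.float64(0.0936))]
scene 682
0.15 19 [[0.629, 0.195], [0.657, 0.201]]
0.16 63 [[0.624, 0.193], [0.662, 0.208]]
0.17 27 [[0.62, 0.195], [0.664, 0.2]]
0.18 40 [[0.616, 0.194], [0.659, 0.205]]
0.19 10 [[0.646, 0.194], [0.653, 0.2]]
0.2 18 [[0.64, 0.195], [0.65, 0.203]]
0.21 17 [[0.635, 0.195], [0.644, 0.201]]
0.22 14 [[0.631, 0.195], [0.64, 0.204]]
0.23 21 [[0.627, 0.196], [0.637, 0.203]]
0.24 30 [[0.629, 0.196], [0.655, 0.21]]
0.25 29 [[0.629, 0.196], [0.652, 0.211]]
0.26 27 [[0.63, 0.196], [0.665, 0.207]]
0.27 52 [[0.63, 0.19], [0.668, 0.206]]
0.28 59 [[0.635, 0.193], [0.662, 0.208]]
0.29 47 [[0.638, 0.193], [0.661, 0.204]]
0.3 53 [[0.64, 0.193], [0.662, 0.203]]
0.31 50 [[0.641, 0.193], [0.662, 0.204]]
0.32 49 [[0.641, 0.193], [0.664, 0.202]]
0.33 57 [[0.643, 0.193], [0.664, 0.206]]
```

View pics/j.png

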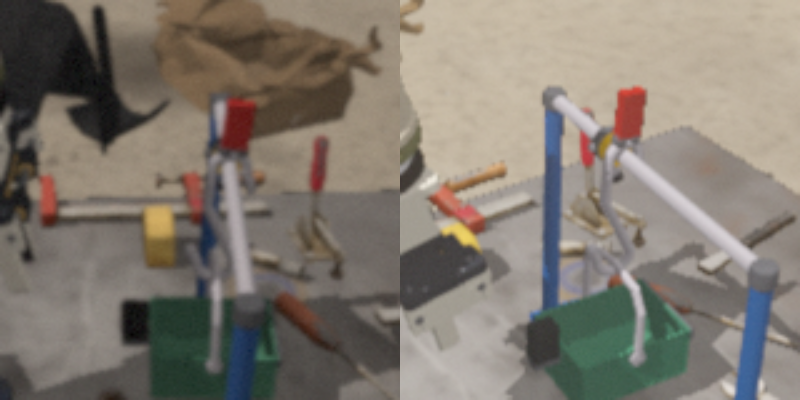

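The pail hangs level and still in the hook's lower curl, beside the collar at the ring (605,143). I'll let it settle briefly, then hand in.

Request:
apply_moves:
  series:
    - [[0,0,0],[0,0,0]]
    - [[0,0,0],[0,0,0]]
    - [[0,0,0],[0,0,0]]
    - [[0,0,0],[0,0,0]]
    - [[0,0,0],[0,0,0]]
    - [[0,0,0],[0,0,0]]
    - [[0,0,0],[0,0,0]]
    - [[0,0,0],[0,0,0]]
    - [[0,0,0],[0,0,0]]
    - [[0,0,0],[0,0,0]]
    - [[0,0,0],[0,0,0]]
    - [[0,0,0],[0,0,0]]

```text
t: 27.48
tool_pos: [0.4199, 0.2118, 0.3319]
orientation: [0.079, 2.889, -0.008]
force: [0.0, -0.5, -0.8]
opening: 0.0419
gripper_force: 0.0
```

```bash
python3 -c "
from plant import robot
print(robot.close_job())"
```

```text
the job is handed in; nothing more can be done
None
```

The job is handed in at about 27.5 s: the hook is on the rail, the collar was pressed against the stop ring at about 15 N (wrist reading), and the green pail was hanging level and still in the lower curl; no verdict came back.

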